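# Fill the two copper pans and cover each with its own lid

### The job

Get the two pans on the cooktop ready: put both garlic bulbs into the wide pan and the lemon into the small pan, then cover each pan with its own lid, seated properly on the rim. Leave the pans standing where they are, and leave the lime, the red onion and the tomato alone.

Things in the scene. Friction and masses are not known exactly. Their poses are not given: they have to be found in the camera images.
- wide_pan: the larger pan: round, straight-sided, open copper pan on the black glass cooktop, outer diameter 160 mm, inner 154 mm (144 mm at the floor), inner floor 4 mm and rim 76 mm above its underside; brass loop ears, 55 to 66 mm high, on its +y and -y sides reach 107 mm from its axis. 1.2 kg, not fastened. Origin: centre of its underside; z up
- small_pan: the smaller pan: round, straight-sided, open copper pan on the black glass cooktop, outer diameter 122 mm, inner 116 mm (106 mm at the floor), inner floor 4 mm and rim 76 mm above its underside; brass loop ears, 55 to 66 mm high, on its +y and -y sides reach 88 mm from its axis. 1.2 kg, not fastened. Origin: centre of its underside; z up
- wide_lid: copper lid of the wide pan, flange 166 mm across, lying knob up on the cooktop. A tapered skirt 8 mm deep (136 mm across at its foot, 149 at its top) enters the pan and centres it; the flange rests on the rim. Brass knob 30 mm across, 26 to 50 mm above the origin; dome below it 18 mm high. 260 g. Origin: centre of the skirt's underside (68 mm above the pan's when seated); z up
- small_lid: copper lid of the small pan, flange 128 mm across, lying knob up on the cooktop. A tapered skirt 8 mm deep (98 mm across at its foot, 111 at its top) enters the pan and centres it; the flange rests on the rim. Brass knob 30 mm across, 26 to 50 mm above the origin; dome below it 18 mm high. 180 g. Origin: centre of the skirt's underside (68 mm above the pan's when seated); z up
- garlic_a: whole white garlic bulb, roundish, 56 mm wide and 56 mm high with its short neck, 34 g, on the round wooden board (32 mm thick). Origin: centre of its underside; z up through the neck
- garlic_b: whole white garlic bulb, roundish, 53 mm wide and 53 mm high with its short neck, 31 g, on the round wooden board. Origin: centre of its underside; z up through the neck
- lemon: yellow lemon lying on the round wooden board, 78 mm long on its own x axis, 55 mm wide on its y axis, 56 mm high, 108 g; take it across its width. Origin: centre of its underside as it lies
- lime: small green lime, 53x46x48 mm, on the round wooden board beside the garlic and the lemon; not needed, stays. Origin: centre of its underside
- red_onion: purple-red onion, 78 mm wide, 84 mm high, on the wooden worktop (5 mm lower than the cooktop) beyond the board; stays. Origin: centre of its underside. Overhead, copper pans hang above the back of the cooktop: from x = 0.60 on, 0.37 m up
- tomato: red tomato, 68 mm wide, 71 mm high, on the worktop beyond the board; stays. Origin: centre of its underside. A microwave shelf overhangs the worktop, 0.45 m up, from x = 0.49 on and to the right of y = -0.30

How it is judged:
By the outcome, as a careful person would: the job done as asked, in the order asked, and still so for the second after the job is handed in, with the robot touching nothing.
It also fails if it takes over 102 s, if anything falls off the work surface, if the arm or the gripper's body presses on something with over 40 N, if the wrist force passes 120 N, or if a joint passes its speed limit or range.

### The arm

A 6-joint arm with a two-finger parallel gripper is mounted at the origin on a cart in front of the work surface, level with it; the furniture and walls round the work are solid. World frame = base frame: x ahead of the robot, y to its left, z up, the work surface at z = 0. Lengths are in m, angles in rad, forces in N, time in s.
With the tool pointing down it reaches from about 0.325 to 0.85 m from the base axis. Payload 4.4 kg.
Tool frame: the origin (TCP) lies on the centre line of the jaws, within the pads' length; the fingertips stand 17 mm ahead of it and the grasp point (between the pads) lies 2 mm behind it; z points along the fingers, y is the line along which they close (so a half turn about z gives the same grasp; the last joint's range is limited). The gripper opens to 94 mm and grips with 3 to 60 N. Pads are 16 mm wide; open, the fingers measure 119 mm over their backs; the gripper's body (75 mm by 177 mm) begins 78 mm behind the grasp point.
Start: joints at [-1.357, 0.207, 1.542, -0, 1.393, -0.15], TCP at [0.205, -0.537, 0.222] pointing down, gripper open.
Joint ranges: [-2.73, 2.73], [-0.86, 2.22], [0.23, 2.46], [-1.11, 4.25], [0.08, 2.63], [-2.82, 2.82]. Speed limits (rad/s): [2.79, 2.79, 3.14, 3.14, 3.14, 3.14].

### API

Orientations are given as a 3x3 rotation matrix whose columns are the frame's x, y, z axes.
In Python, from rig import r gives the robot as it stands.
- The arm moves only by the tool arm_command, never from a script. Its arguments are lists of equal length, an entry for each row: "gripper": the closure, from -1 (fully open) to 1 (shut), so that 0 is half open; "delta_pos": the shift along the tool's x, y, z in m, a list of three; "angular": the turn, a rotation vector about the tool's x, y, z in degrees, a list of three. A call has 1 to 8 rows; each row shifts and turns the commanded pose from where the row before left it, along the tool's axes as they then stand; what a row does not reach is not made up. A row lasts 1/8 s, in which the tool goes at most 62.5 mm and 10.7 degrees, less where a joint would pass 70% of its speed; a pose out of reach is approached as far as the arm can. A call with a gripper value outside its range is refused whole. The fingers move at their own pace and stop on an object; "newtons" is the grip in N (left out, the last holds). Time passes only in rows, so rows that do not move let the fingers close. It gives the time, the measured TCP pose, the force, the opening and the grip force at its end, in the units of the state.
- r.state(): the state, without advancing time (a new reading comes with each control period).
- r.read_camera(name): name is "side" or "top" or "wrist"; returns a dict with "frame" (420x560x3 uint8, red, green, blue), "intrinsics" (3x3 intrinsics, pixels), "extrinsics" (4x4, takes a point from camera to world coordinates). Camera axes: x right, y down, z forward; pixel columns grow to the right and rows downward; lengths in m; the calibration is good to about 2 mm. The wrist camera is an equidistant fisheye: a pixel r from the principal point sees the ray r / f radians off the axis. A picture is of the moment at which its call begins. There is no depth.
- r.sign_off(): hands the job in; it is judged then, once.
The state is a dict: "time_s": time; "qpos": joint angles; "dq": joint speeds; "joint_efforts": joint torques, N m; "position": TCP position; "ee_rot": TCP orientation; "contact_force": force on the tool from outside, world axes, zero at the start; "ft_torque": the same for the moment, N m; "grip_width": opening from 0.0 (shut) to 1.0 (fully open); "grasp_force": force on a finger pad.
Only numpy, scipy, OpenCV 4.12 (cv2) and the standard library are available. Lean on these libraries where they do the work, as an engineer would, in place of code of your own. Each camera call takes 0.05 s, during which the arm holds its last target. There are 200 camera calls.

## Working session

There is one attempt and no reset: what is moved stays moved. The work goes in short steps, Python scripts to look and compute and a tool call to move; the robot and the scene stay as the last step left them, time stands still between calls to the robot, and variables do not carry over. Pictures are saved under pics/ and viewed, at most 14 in all, crops included, and the job is handed in when it is done.

Besides the shell and the picture viewer there is one more tool, called as name(argument=value, ...) on one line, values as JSON. arm_command: Moves the arm, as the interface text tells. Its arguments: {"type":"object","properties":{"gripper":{"type":"array","items":{"type":"number"}},"delta_pos":{"type":"array","items":{"type":"array","items":{"type":"number"}}},"angular":{"type":"array","items":{"type":"array","items":{"type":"number"}}},"newtons":{"type":"number"}},"required":["gripper","delta_pos","angular"]}

```bash
mkdir -p pics; ls; python3 - <<'E'
from rig import r
import cv2,numpy as np
s=r.state();print(s['position'],np.round(s['ee_rot'],3).tolist(),s['grip_width'],s['time_s'])
for n in("top","side"):
    c=r.read_camera(n);cv2.imwrite(f"pics/{n}0.png",c["frame"][:,:,::-1]);np.savez(f"{n}0.npz",**c)
    print(n,np.round(c["intrinsics"],1).tolist(),np.round(c["extrinsics"],3).tolist())
E
```

```text
pics
[ 0.20496417 -0.53644862  0.22130887] [[0.934, 0.357, -0.0], [0.357, -0.934, 0.002], [0.0, -0.002, -1.0]] 1.0042371523374465 0.0
top [[526.9, 0.0, 286.6], [0.0, 526.9, 216.5], [0.0, 0.0, 1.0]] [[0.072, -0.836, 0.545, -0.424], [-0.997, -0.067, 0.028, -0.084], [0.013, -0.545, -0.838, 1.425], [0.0, 0.0, 0.0, 1.0]]
side [[408.8, 0.0, 278.4], [0.0, 408.8, 208.7], [0.0, 0.0, 1.0]] [[0.908, -0.275, 0.315, 0.061], [-0.418, -0.57, 0.707, -0.98], [-0.015, -0.774, -0.633, 0.886], [0.0, 0.0, 0.0, 1.0]]
```

View pics/top0.png

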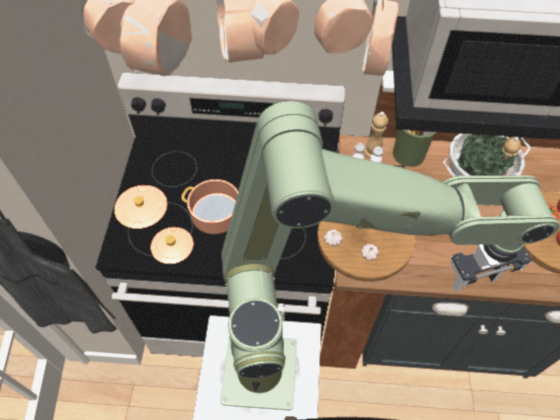

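View pics/side0.png

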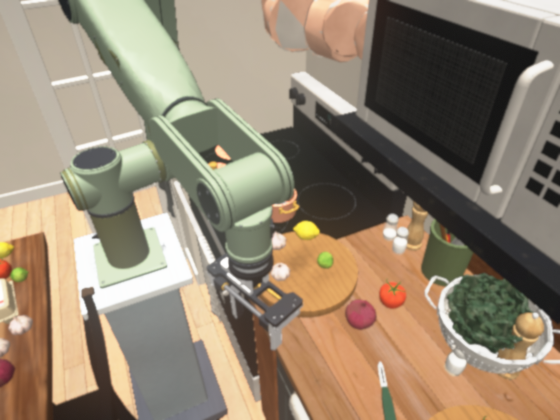

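The top view shows the wide lid (141,206), the small lid (172,245), one pan (213,207) and the garlics (333,237) and (370,251). The arm hides the other pan and the lemon. The side view shows the lemon (306,230), the lime (326,260), the garlics (277,240) and (280,270), and the second pan partly, near (285,205).

```bash
cat > h.py <<'E'
import numpy as np,cv2
def ray(c,u,v):
    K=c["intrinsics"];E=c["extrinsics"];d=np.array([(u-K[0,2])/K[0,0],(v-K[1,2])/K[1,1],1.])
    return E[:3,3],E[:3,:3]@(d/np.linalg.norm(d))
def wray(c,u,v):
    K=c["intrinsics"];E=c["extrinsics"];x,y=u-K[0,2],v-K[1,2];rr=np.hypot(x,y)+1e-9;t=rr/K[0,0]
    return E[:3,3],E[:3,:3]@np.array([x/rr*np.sin(t),y/rr*np.sin(t),np.cos(t)])
def plane(o,d,z): return np.round(o+d*(z-o[2])/d[2],4)
def tri(a,b):
    A=[np.eye(3)-np.outer(d,d) for o,d in(a,b)]
    p=np.linalg.solve(A[0]+A[1],A[0]@a[0]+A[1]@b[0])
    return np.round(p,4),[round(float(np.linalg.norm(M@(p-o))),4) for M,(o,d) in zip(A,(a,b))]
def blobs(c,lo,hi,amin=25):
    m=cv2.inRange(cv2.cvtColor(c["frame"],cv2.COLOR_RGB2HSV),lo,hi)
    n,_,s,ce=cv2.connectedComponentsWithStats(m)
    return [(np.round(ce[i],1).tolist(),s[i].tolist()) for i in range(1,n) if s[i,4]>=amin]
def tool(p,s):  # world point -> shift in tool axes
    return np.round(np.asarray(s['ee_rot']).T@(np.asarray(p)-s['position']),4)
E
python3 - <<'E'
import numpy as np
from h import *
T=np.load("top0.npz");S=np.load("side0.npz")
for n,t,s in(("gA",(333,237),(277,240)),("gB",(370,251),(280,270))): print(n,tri(ray(T,*t),ray(S,*s)))
print("lemon",plane(*ray(S,306,230),.06),"lime",plane(*ray(S,326,260),.056),"onion",plane(*ray(S,361,314),.04),"tom",plane(*ray(S,392,294),.035))
print("knobs",plane(*ray(T,139,201),.055),plane(*ray(T,170,240),.055))
print("pan",plane(*ray(T,213,207),.08), "pan2", plane(*ray(S,285,205),.08))
print('yellow',blobs(S,(22,140,120),(34,255,255)),'copper',blobs(T,(5,80,120),(22,255,255),150))
print(plane(*ray(T,366,235),.032))
E
```

```text
gA (array([ 0.4078, -0.1833,  0.0549]), [0.003, 0.003])
gB (array([ 0.3664, -0.2945,  0.0563]), [0.0024, 0.0024])
lemon [ 0.5052 -0.1845  0.06  ] lime [ 0.4998 -0.3142  0.056 ] onion [ 0.4947 -0.498   0.04  ] tom [ 0.605  -0.4769  0.035 ]
knobs [0.4876 0.4292 0.055 ] [0.3547 0.305  0.055 ]
pan [0.4672 0.1891 0.08  ] pan2 [ 0.4894 -0.0716  0.08  ]
yellow [([306.2, 229.4], [293, 220, 27, 20, 374]), ([4.9, 249.2], [0, 242, 13, 16, 156])] copper [([134.8, 32.9], [84, 0, 107, 73, 2496]), ([264.1, 34.2], [227, 2, 71, 59, 2092]), ([342.7, 29.2], [315, 9, 57, 43, 1769]), ([379.5, 53.4], [366, 16, 31, 59, 676]), ([371.2, 141.4], [339, 112, 62, 54, 1244]), ([512.9, 146.7], [502, 137, 25, 20, 269]), ([434.4, 160.7], [404, 140, 48, 42, 949]), ([545.6, 173.8], [522, 146, 38, 78, 1638]), ([209.2, 201.9], [181, 179, 57, 55, 1284]), ([490.2, 209.9], [478, 205, 25, 11, 236]), ([424.6, 265.9], [318, 221, 242, 81, 9858]), ([546.3, 250.5], [523, 227, 37, 44, 806]), ([338.9, 369.8], [320, 353, 42, 27, 235]), ([414.3, 380.2], [352, 372, 122, 19, 776]), ([100.3, 392.9], [57, 378, 86, 42, 1561]), ([8.5, 392.9], [0, 385, 25, 14, 154]), ([465.0, 412.9], [431, 406, 69, 14, 366])]
[ 0.4335 -0.2869  0.032 ]
```

arm_command(gripper=[-1,-1,-1,-1,-1,-1,-1,-1], delta_pos=[[0,0,-0.015],[0,0,-0.015],[0.0375,-0.0475,0],[0.0375,-0.0475,0],[0.0375,-0.0475,0],[0.0375,-0.0475,0],[0.0375,-0.0475,0],[0.0375,-0.0475,0]], angular=[[0,0,10.45],[0,0,10.45],[0,0,0],[0,0,0],[0,0,0],[0,0,0],[0,0,0],[0,0,0]], newtons=10)

```text
time_s: 1.1
position: [0.4308, -0.2503, 0.2521]
ee_rot: [[1.0, -0.0, -0.0], [-0.0, -1.0, 0.0], [-0.0, -0.0, -1.0]]
contact_force: [-0.0, -1.0, -0.1]
grip_width: 1.003
grasp_force: 0.0
```

```bash
python3 - <<'E'
from rig import r
import cv2,numpy as np
s=r.state();print(s['position'],np.round(s['ee_rot'],3).tolist(),s['time_s'],s['contact_force'])
for n in("wrist","top"):
    c=r.read_camera(n);cv2.imwrite(f"pics/{n}1.png",c["frame"][:,:,::-1]);np.savez(f"{n}1.npz",**c)
    print(n,np.round(c["intrinsics"],1).tolist(),np.round(c["extrinsics"],3).tolist())
E
```

```text
[ 0.43083014 -0.2503237   0.25214024] [[1.0, -0.0, -0.0], [-0.0, -1.0, 0.0], [-0.0, -0.0, -1.0]] 1.1 [-0.01505866 -0.97345916 -0.12095902]
wrist [[325.2, 0.0, 275.3], [0.0, 325.2, 207.9], [0.0, 0.0, 1.0]] [[-0.0, -0.97, -0.241, 0.501], [-1.0, 0.0, -0.001, -0.251], [0.001, 0.241, -0.97, 0.414], [0.0, 0.0, 0.0, 1.0]]
top [[526.9, 0.0, 286.6], [0.0, 526.9, 216.5], [0.0, 0.0, 1.0]] [[0.072, -0.836, 0.545, -0.424], [-0.997, -0.067, 0.028, -0.084], [0.013, -0.545, -0.838, 1.425], [0.0, 0.0, 0.0, 1.0]]
```

View pics/wrist1.png

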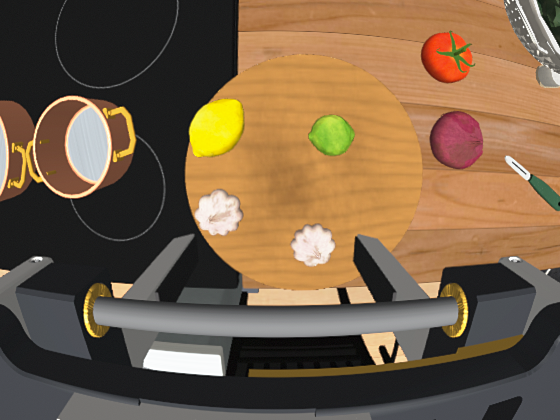

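View pics/top1.png

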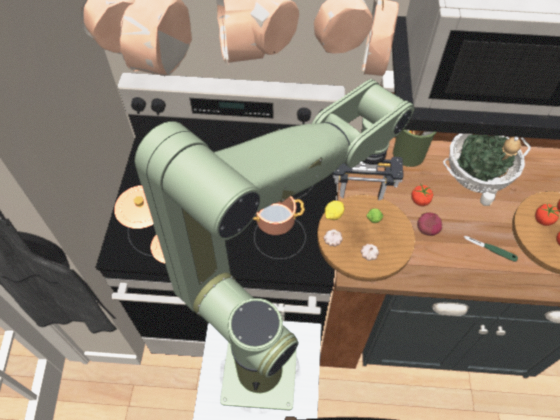

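The wrist view shows the lemon (217,128), the garlics (218,212) and (313,245), and the lime (331,135). It also shows the small pan, centred near (73,147), with ears at (125,130) and (38,160); the wide pan is at the left edge. The top view confirms the small pan is at (276,213).

```bash
cat >> h.py <<'E'
def circ(P):
    P=np.asarray(P);A=np.c_[2*P[:,:2],np.ones(len(P))];x=np.linalg.lstsq(A,(P[:,:2]**2).sum(1),rcond=None)[0]
    return np.round(x[:2],4),round(float(np.sqrt(x[2]+x[0]**2+x[1]**2)),4)
E
python3 - <<'E'
from h import *
W=np.load("wrist1.npz");T=np.load("top1.npz");T0=np.load("top0.npz")
hsv=cv2.cvtColor(W["frame"],cv2.COLOR_RGB2HSV)
g=[b for b in blobs(W,(0,0,150),(179,90,255),300) if 180<b[0][0]<360 and 180<b[0][1]<280];print(g)
for b in g: print('garlic',plane(*wray(W,*b[0]),.06))
for lo,hi,n,z in(((22,140,120),(33,255,255),'lemon',.06),((36,80,60),(75,255,255),'lime',.056)):
    m=cv2.inRange(hsv,lo,hi);m[:,:150]=0;m[:,400:]=0;m[250:]=0
    cs,_=cv2.findContours(m,0,1);k=max(cs,key=cv2.contourArea)
    P=np.array([plane(*wray(W,*q[0]),z)[:2] for q in k],np.float32);r=cv2.minAreaRect(P*1000);print(n,r,[tuple(x) for x in np.round(cv2.boxPoints(r))])
    print(' pca',cv2.PCACompute(P,None)[1][0]if 0 else np.linalg.eigh(np.cov(P.T))[1][:,1])
# small pan rim: outer edge points by eye
for z in(.076,.081):
    print(z,circ([plane(*wray(W,u,v),z) for u,v in((35,150),(113,147),(78,97),(68,196),(95,104),(50,110),(92,187),(46,185))]))
    print('T',plane(*ray(T,277,212),z))
for n,p in(("lidW",(139,201)),("lidS",(170,240))): print(n,plane(*ray(T0,*p),.05),plane(*ray(T0,*p),.055))
m=cv2.inRange(cv2.cvtColor(T0["frame"],cv2.COLOR_RGB2HSV),(5,60,120),(25,255,255))
cv2.imwrite("pics/crop.png",cv2.resize(T0["frame"][170:270,105:325,::-1],None,fx=3.6,fy=3.6,interpolation=cv2.INTER_CUBIC))
E
```

```text
[([218.2, 212.6], [195, 189, 47, 47, 1573]), ([312.8, 245.1], [291, 224, 44, 42, 1338])]
garlic [ 0.4076 -0.1863  0.06  ]
garlic [ 0.3684 -0.295   0.06  ]
lemon ((503.352294921875, -186.18626403808594), (60.46007537841797, 62.7729377746582), 89.56260681152344) [(np.float32(472.0), np.float32(-216.0)), (np.float32(535.0), np.float32(-217.0)), (np.float32(535.0), np.float32(-156.0)), (np.float32(472.0), np.float32(-156.0))]
 pca [-0.73564698  0.67736513]
lime ((495.3275146484375, -313.3343200683594), (45.781070709228516, 43.854339599609375), 59.93120193481445) [(np.float32(465.0), np.float32(-322.0)), (np.float32(503.0), np.float32(-344.0)), (np.float32(526.0), np.float32(-305.0)), (np.float32(488.0), np.float32(-283.0))]
 pca [0.67784522 0.73520464]
0.076 (array([ 0.4914, -0.0065]), 0.0603)
T [ 0.4673 -0.0083  0.076 ]
0.081 (array([ 0.4916, -0.0101]), 0.0594)
T [ 0.464  -0.0086  0.081 ]
lidW [0.4909 0.4311 0.05  ] [0.4876 0.4292 0.055 ]
lidS [0.3575 0.3064 0.05  ] [0.3547 0.305  0.055 ]
```

View pics/crop.png

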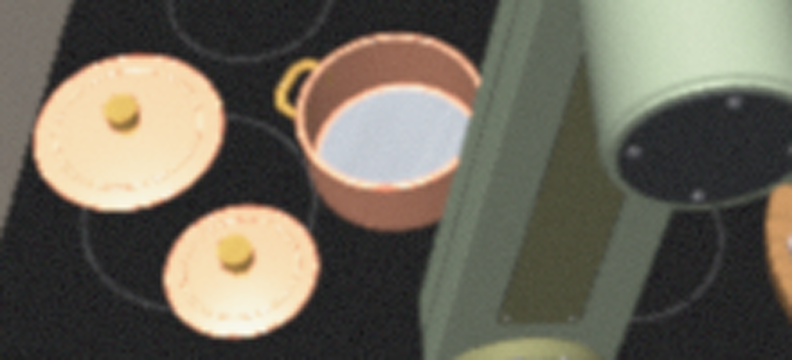

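The crop shows the wide pan clear on its left side with its ear at about (297,88), and both lid knobs at (122,112) and (236,252). The measurements fit the given sizes, so I'm going for garlic 1.

arm_command(gripper=[-1,-1,-1,-1,-1,-1,1,1], delta_pos=[[-0.012,-0.032,0],[-0.011,-0.032,0.03],[0,0,0.05],[0,0,0.05],[0,0,0.05],[0,0,0.016],[0,0,0],[0,0,0]], angular=[[0,0,0],[0,0,0],[0,0,0],[0,0,0],[0,0,0],[0,0,0],[0,0,0],[0,0,0]], newtons=8)

```text
time_s: 2.2
position: [0.4076, -0.189, 0.0573]
ee_rot: [[1.0, -0.0, 0.001], [-0.0, -1.0, -0.001], [0.001, 0.001, -1.0]]
contact_force: [0.6, 0.1, 0.7]
grip_width: 0.824
grasp_force: 0.0
```

arm_command(gripper=[1,1,1,1,1,1,1,1], delta_pos=[[0,0,0],[0,0,0],[0,0,0],[0,0,-0.03],[0,0,-0.06],[0,0,-0.06],[0.01,-0.06,-0.01],[0.01,-0.06,0]], angular=[[0,0,0],[0,0,0],[0,0,0],[0,0,0],[0,0,0],[0,0,0],[0,0,0],[0,0,0]])

```text
time_s: 3.2
position: [0.4285, -0.0679, 0.2187]
ee_rot: [[1.0, -0.003, 0.005], [-0.003, -1.0, -0.002], [0.005, 0.002, -1.0]]
contact_force: [0.1, 0.5, -0.7]
grip_width: 0.593
grasp_force: 8.0
```

arm_command(gripper=[1,1,1,1,1], delta_pos=[[0.008,-0.05,0],[0.008,-0.05,0],[0.008,-0.05,0],[0.008,-0.05,0],[0.006,-0.05,0]], angular=[[0,0,0],[0,0,0],[0,0,0],[0,0,0],[0,0,0]])

```text
time_s: 3.82
position: [0.4651, 0.1835, 0.2165]
ee_rot: [[1.0, 0.0, 0.001], [0.0, -1.0, -0.0], [0.001, 0.0, -1.0]]
contact_force: [0.9, -0.4, -0.5]
grip_width: 0.59
grasp_force: 8.0
```

```bash
python3 - <<'E'
from rig import r
import cv2,numpy as np
s=r.state();print(s['position'])
for n in("wrist","top"):
    c=r.read_camera(n);cv2.imwrite(f"pics/{n}2.png",c["frame"][:,:,::-1]);np.savez(f"{n}2.npz",**c)
E
```

```text
[0.46510034 0.18354394 0.21650114]
```

View pics/wrist2.png

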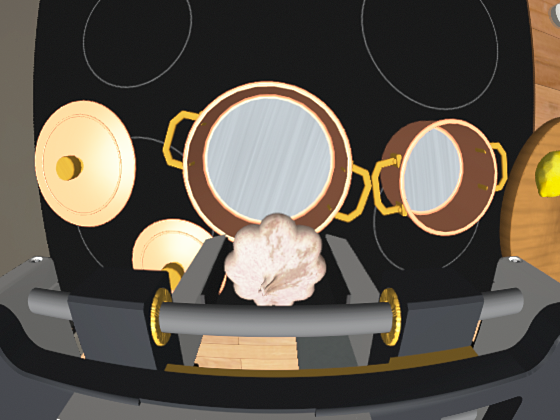

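The wide pan's rim runs from (183,163) to (354,163) with its top at (268,82). The small pan's rim is centred at about (449,178), and the knobs are at (68,168) and about (175,272). The garlic is firmly held.

```bash
python3 - <<'E'
from h import *
W=np.load("wrist2.npz")
# outer rim: from bright rim pixels radially
def rim(c0,R,z,skip=None):
    h=W["frame"].astype(int);P=[]
    bright=(h[:,:,0]>200)&(h[:,:,0]-h[:,:,2]>30)
    for a in np.arange(0,360,10):
        for rr in np.arange(R*1.25,R*.75,-.5):
            u,v=c0[0]+rr*np.cos(np.radians(a)),c0[1]+rr*np.sin(np.radians(a))
            if 0<=u<559 and 0<=v<419 and bright[int(v+.5),int(u+.5)]: P.append(plane(*wray(W,u,v),z));break
    P=np.array(P)
    for _ in range(6):
        c,q=circ(P);e=abs(np.hypot(*(P[:,:2]-c).T)-q);k=e<=max(.002,np.quantile(e,.8));
        if k.all():break
        P=P[k]
    return c,q,len(P)
for z in(.076,.081):
    print(z,rim((268,163),86,z),rim((449,178),52,z), 'ref R .080,.061')
    print(circ([plane(*wray(W,u,v),z) for u,v in((183,163),(354,163),(268,82),(208,103),(329,103))]))
for p in((68,168),): print(plane(*wray(W,*p),.05),plane(*wray(W,*p),.055))
E
```

```text
0.076 (array([0.4868, 0.1927]), 0.0922, 12) (array([ 0.4922, -0.0017]), 0.0618, 27) ref R .080,.061
(array([0.4991, 0.1893]), 0.082)
0.081 (array([0.4876, 0.1925]), 0.0907, 12) (array([0.4929, 0.0014]), 0.0608, 27) ref R .080,.061
(array([0.4996, 0.1893]), 0.0807)
[0.5021 0.4258 0.05  ] [0.5026 0.4221 0.055 ]
```

```bash
python3 - <<'E'
from h import *
from rig import r
W=np.load("wrist2.npz");T=np.load("top0.npz")
print(tri(ray(T,138.9,201.1),wray(W,68,168)),W["extrinsics"].round(4).tolist())
c=r.read_camera("wrist");np.savez("wrist3.npz",**c);s=r.state();print(s['position'],s['dq'].round(3) if hasattr(s['dq'],'round') else s['dq'],c["extrinsics"][:3,3])
d=cv2.absdiff(c["frame"],W["frame"]).mean();print('diff',d)
k=lambda b:[x for x in b if x[1][4]>60]
print('knobs',k(blobs(W,(20,150,90),(28,255,230))),k(blobs(T,(20,150,90),(28,255,230))))
E
```

```text
(array([0.5006, 0.437 , 0.0349]), [0.0, 0.0]) [[0.0005, -0.9706, -0.2406, 0.5353], [-1.0, -0.0002, -0.0013, 0.183], [0.0012, 0.2406, -0.9706, 0.3785], [0.0, 0.0, 0.0, 1.0]]
[0.46470055 0.18371448 0.21622622] [-0.054 -0.017  0.024 -0.019  0.006 -0.009] [0.53508821 0.18541538 0.37836767]
diff 6.566483843537415
knobs [([544.3, 169.6], [535, 150, 25, 47, 495]), ([75.0, 163.4], [63, 157, 19, 17, 102]), ([174.8, 268.1], [164, 263, 19, 14, 88]), ([160.3, 313.1], [150, 288, 22, 58, 458]), ([390.1, 313.4], [380, 288, 21, 58, 468]), ([339.6, 365.9], [165, 346, 312, 31, 2456])] []
```

arm_command(gripper=[1,1,1,1,1,1,-0.45,-0.45], delta_pos=[[0.032,-0.003,0],[0.032,-0.002,0],[0,0,0.05],[0,0,0.05],[0,0,0.05],[0,0,0.028],[0,0,0],[0,0,0]], angular=[[0,0,0],[0,0,0],[0,0,0],[0,0,0],[0,0,0],[0,0,0],[0,0,0],[0,0,0]])

```text
time_s: 4.97
position: [0.5304, 0.1863, 0.0399]
ee_rot: [[1.0, -0.001, 0.002], [-0.001, -1.0, 0.0], [0.002, -0.0, -1.0]]
contact_force: [-0.3, -0.3, 1.3]
grip_width: 0.72
grasp_force: 0.0
```

arm_command(gripper=[-0.45,-0.45,-1,-1,-1,-1,-1,-1], delta_pos=[[0,0,-0.05],[0,0,-0.06],[0,0,-0.06],[-0.02,0.058,0],[-0.02,0.058,0],[-0.02,0.058,0],[-0.02,0.058,0],[-0.02,0.058,0]], angular=[[0,0,0],[0,0,0],[0,0,0],[0,0,0],[0,0,0],[0,0,0],[0,0,0],[0,0,0]])

```text
time_s: 5.98
position: [0.4293, -0.1055, 0.2113]
ee_rot: [[1.0, 0.0, 0.006], [0.0, -1.0, -0.003], [0.006, 0.003, -1.0]]
contact_force: [0.3, -0.5, -0.4]
grip_width: 1.0
grasp_force: 0.0
```

arm_command(gripper=[-1,-1,-1,-1,-1,-1,-1,-1], delta_pos=[[-0.02,0.058,0],[-0.02,0.058,0],[-0.02,0.057,0],[-0.002,0.018,0],[0,0,0.05],[0,0,0.05],[0,0,0.04],[0,0,0]], angular=[[0,0,0],[0,0,0],[0,0,0],[0,0,0],[0,0,0],[0,0,0],[0,0,0],[0,0,0]])

```text
time_s: 6.98
position: [0.3659, -0.2917, 0.0668]
ee_rot: [[1.0, 0.001, -0.004], [0.001, -1.0, 0.005], [-0.004, -0.005, -1.0]]
contact_force: [-1.3, -0.1, 0.6]
grip_width: 1.0
grasp_force: 0.0
```

arm_command(gripper=[-1,1,1,1,1,1,1,1], delta_pos=[[0.002,0.002,0.013],[0,0,0],[0,0,0],[0,0,0],[0,0,0],[0,0,0],[0,0,0],[0,0,-0.05]], angular=[[0,0,0],[0,0,0],[0,0,0],[0,0,0],[0,0,0],[0,0,0],[0,0,0],[0,0,0]])

```text
time_s: 7.98
position: [0.3663, -0.2931, 0.1021]
ee_rot: [[1.0, -0.0, -0.007], [-0.0, -1.0, 0.008], [-0.007, -0.008, -1.0]]
contact_force: [0.3, -0.9, -0.2]
grip_width: 0.549
grasp_force: 8.0
```

arm_command(gripper=[1,1,1,1,1,1,1,1], delta_pos=[[0,0,-0.06],[0,0,-0.05],[0.013,-0.06,0],[0.013,-0.06,0],[0.013,-0.06,0],[0.013,-0.06,0],[0.013,-0.06,0],[0.013,-0.06,0]], angular=[[0,0,0],[0,0,0],[0,0,0],[0,0,0],[0,0,0],[0,0,0],[0,0,0],[0,0,0]])

```text
time_s: 8.98
position: [0.4472, 0.0657, 0.2155]
ee_rot: [[1.0, -0.0, 0.001], [-0.0, -1.0, -0.0], [0.001, 0.0, -1.0]]
contact_force: [0.6, -0.9, -0.2]
grip_width: 0.547
grasp_force: 8.0
```

arm_command(gripper=[1,1,1], delta_pos=[[0.009,-0.06,0],[0.009,-0.06,0],[0,-0.002,0]], angular=[[0,0,0],[0,0,0],[0,0,0]])

```text
time_s: 9.35
position: [0.4647, 0.1893, 0.215]
ee_rot: [[1.0, 0.006, -0.0], [0.006, -1.0, 0.001], [-0.0, -0.001, -1.0]]
contact_force: [-0.6, -0.8, -0.6]
grip_width: 0.551
grasp_force: 8.0
```

```bash
python3 - <<'E'
from rig import r
import cv2,numpy as np
for n in("wrist",):
    c=r.read_camera(n);cv2.imwrite(f"pics/{n}4.png",c["frame"][:,:,::-1]);np.savez(f"{n}4.npz",**c)
print(r.state()['position'])
E
```

```text
[0.46457433 0.18743633 0.21488586]
```

View pics/wrist4.png

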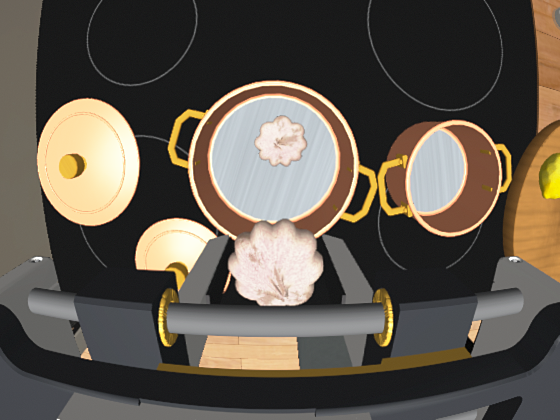

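Garlic 1 stands upright in the wide pan at (281,140). Garlic 2 hangs over the near half, so I'm lowering it there.

arm_command(gripper=[1,1,1,1,-0.45,-0.45,-0.45,-0.45], delta_pos=[[0,-0.001,0.05],[0,0,0.05],[0,0,0.05],[0,0,0.03],[0,0,0],[0,0,0],[0,0,-0.05],[0,0,-0.06]], angular=[[0,0,0],[0,0,0],[0,0,0],[0,0,0],[0,0,0],[0,0,0],[0,0,0],[0,0,0]])

```text
time_s: 10.4
position: [0.4652, 0.1863, 0.1478]
ee_rot: [[1.0, -0.001, 0.001], [-0.001, -1.0, -0.0], [0.001, 0.0, -1.0]]
contact_force: [1.0, 0.8, -0.7]
grip_width: 0.724
grasp_force: 0.0
```

arm_command(gripper=[-1,-1,-1,-1,-1,-1,-1,-1], delta_pos=[[0,0,-0.06],[0.0055,0.053,0],[0.0055,0.053,0],[0.0055,0.053,0],[0.0055,0.053,0],[0.0055,0.053,0],[0.0055,0.053,0],[0.005,0.053,0]], angular=[[0,0,0],[0,0,0],[0,0,0],[0,0,0],[0,0,0],[0,0,0],[0,0,0],[0,0,0]])

```text
time_s: 11.4
position: [0.5039, -0.1869, 0.2085]
ee_rot: [[1.0, -0.001, 0.005], [-0.001, -1.0, -0.003], [0.005, 0.003, -1.0]]
contact_force: [-0.1, 0.3, -0.1]
grip_width: 1.0
grasp_force: 0.0
```

arm_command(gripper=[-1,-1,-1,-1], delta_pos=[[0,0,0],[0,0,0],[0,0,0],[0,0,0]], angular=[[0,0,10.6],[0,0,10.6],[0,0,10.6],[0,0,10.6]])

```text
time_s: 11.9
position: [0.5038, -0.1852, 0.2083]
ee_rot: [[0.734, -0.679, 0.004], [-0.679, -0.734, -0.002], [0.005, -0.001, -1.0]]
contact_force: [0.1, 0.0, -0.4]
grip_width: 0.998
grasp_force: 0.0
```

```bash
python3 - <<'E'
from rig import r
from h import *
s=r.state();print(s['position'],np.round(s['ee_rot'],3).tolist(),s['qpos'])
W=r.read_camera("wrist");cv2.imwrite("pics/wrist5.png",W["frame"][:,:,::-1])
m=cv2.inRange(cv2.cvtColor(W["frame"],cv2.COLOR_RGB2HSV),(22,140,120),(33,255,255))
cs,_=cv2.findContours(m,0,1)
for k in cs:
    if cv2.contourArea(k)<600: continue
    P=np.array([plane(*wray(W,*q[0]),.055)[:2] for q in k],np.float32)
    print(cv2.minAreaRect(P*1000),np.linalg.eigh(np.cov(P.T))[1][:,1])
print(tool([.5034,-.186,.055],s))
E
```

```text
[ 0.50382481 -0.18515502  0.20826623] [[0.734, -0.679, 0.004], [-0.679, -0.734, -0.002], [0.005, -0.001, -1.0]] [-5.13355348e-01  1.34659391e-01  1.65533178e+00 -1.86360488e-04
  1.34685074e+00  1.80416480e+00]
((502.41015625, -185.5975799560547), (63.14651870727539, 63.52842712402344), 3.9452273845672607) [-0.75229004  0.65883207]
[-0.0005  0.001   0.1533]
```

View pics/wrist5.png

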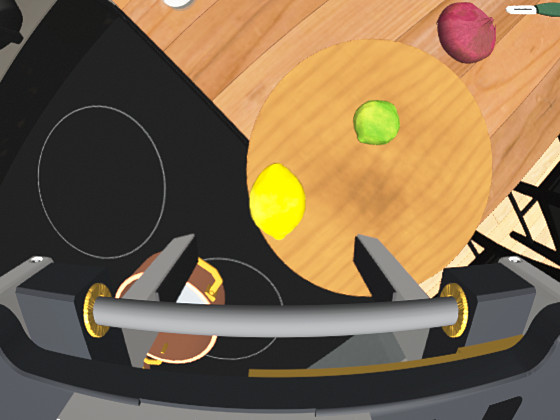

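The lemon at (277,201) has its long axis vertical in the picture, so the jaws close across its width. Descending.

arm_command(gripper=[-1,-1,-1,-1,1,1,1,1], delta_pos=[[0,0.001,0.05],[0,0,0.05],[0,0,0.04],[0,0,0.014],[0,0,0],[0,0,0],[0,0,0],[0,0,0]], angular=[[0,0,0],[0,0,0],[0,0,0],[0,0,0],[0,0,0],[0,0,0],[0,0,0],[0,0,0]], newtons=12)

```text
time_s: 12.95
position: [0.5032, -0.1853, 0.0526]
ee_rot: [[0.739, -0.674, 0.002], [-0.674, -0.739, -0.001], [0.002, -0.0, -1.0]]
contact_force: [-0.5, 0.4, -0.3]
grip_width: 0.611
grasp_force: 0.7
```

arm_command(gripper=[1,1,1,1,1,1], delta_pos=[[0,0,0],[0,0,0],[0,0,-0.03],[0,0,-0.05],[0,0,-0.05],[0,0,-0.03]], angular=[[0,0,0],[0,0,0],[0,0,0],[0,0,0],[0,0,0],[0,0,0]])

```text
time_s: 13.7
position: [0.5032, -0.1851, 0.2138]
ee_rot: [[0.739, -0.674, 0.003], [-0.674, -0.739, -0.001], [0.003, -0.001, -1.0]]
contact_force: [-0.1, -0.3, -0.3]
grip_width: 0.574
grasp_force: 12.0
```

arm_command(gripper=[1,1,1,1,1,1,1,1], delta_pos=[[0,0,0],[0,0,0],[0,0,0],[0,0,0],[-0.016,-0.06,0],[-0.016,-0.06,0],[-0.016,-0.06,0],[0,0,0]], angular=[[0,0,-10.6],[0,0,-10.6],[0,0,-10.6],[0,0,-10.6],[0,0,0],[0,0,0],[0,0,0],[0,0,0]])

```text
time_s: 14.7
position: [0.4524, -0.0012, 0.2105]
ee_rot: [[1.0, 0.006, -0.002], [0.006, -1.0, 0.002], [-0.002, -0.002, -1.0]]
contact_force: [0.2, -1.0, -0.9]
grip_width: 0.576
grasp_force: 12.0
```

```bash
cat >> h.py <<'E'
def rim(W,c0,R,z,Rw):
    h=W["frame"].astype(int);P=[]
    bright=(h[:,:,0]>190)&(h[:,:,0]-h[:,:,2]>25)
    for a in np.arange(0,360,5):
        for rr in np.arange(R*1.2,R*.8,-.5):
            u,v=c0[0]+rr*np.cos(np.radians(a)),c0[1]+rr*np.sin(np.radians(a))
            if 0<=u<559 and 0<=v<419 and bright[int(v+.5),int(u+.5)]: P.append(plane(*wray(W,u,v),z)[:2]);break
    P=np.array(P)
    from scipy.optimize import least_squares
    f=least_squares(lambda c:np.hypot(*(P-c).T)-Rw,np.median(P,0),loss='soft_l1',f_scale=.001)
    return f.x.round(4),len(P),np.round(np.median(abs(f.fun)),4)
E
python3 - <<'E'
from rig import r
from h import *
W=r.read_camera("wrist");cv2.imwrite("pics/wrist6.png",W["frame"][:,:,::-1]);np.savez("wrist6.npz",**W)
print(r.state()['position'])
E
```

```text
[ 0.45355485 -0.00319636  0.21087124]
```

View pics/wrist6.png

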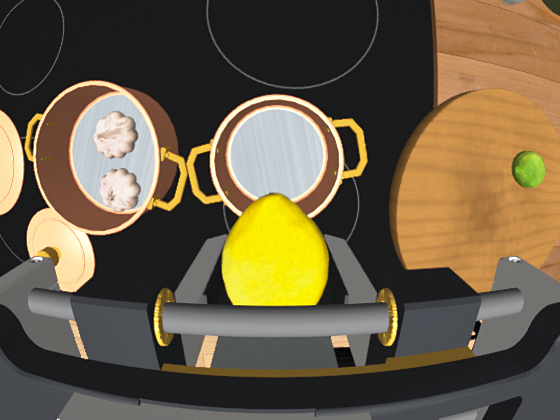

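Both garlics stand in the wide pan. The small pan's rim is centred at about (277,159), running from (211,157) to (344,157) with its top at (278,95). The lemon is held lengthwise.

```bash
python3 - <<'E'
from rig import r
from h import *
W=np.load("wrist6.npz")
for z in(.076,.081):
  print('s',rim(W,(277,159),66,z,.061),'w',rim(W,(98,157),70,z,.080), circ([plane(*wray(W,u,v),z) for u,v in((211,157),(344,157),(278,95),(230,112),(325,112),(228,200))]))
W=np.load("wrist4.npz")
for z in(.076,.081):print('w4',rim(W,(274,161),83,z,.080),'s4',rim(W,(452,178),53,z,.061))
E
```

```text
s (array([ 0.4917, -0.0026]), 72, np.float64(0.0012)) w (array([0.499 , 0.1898]), 72, np.float64(0.0011)) (array([ 0.4941, -0.004 ]), 0.0609)
s (array([ 0.4919, -0.0026]), 72, np.float64(0.0007)) w (array([0.499 , 0.1874]), 72, np.float64(0.0011)) (array([ 0.4946, -0.0039]), 0.0599)
w4 (array([0.4997, 0.1909]), 71, np.float64(0.0008)) s4 (array([ 0.4922, -0.0016]), 72, np.float64(0.0014))
w4 (array([0.4993, 0.1909]), 71, np.float64(0.0005)) s4 (array([0.4928, 0.0013]), 72, np.float64(0.0005))
```

arm_command(gripper=[1,1,1,1,1,-0.35,-0.35,-0.35], delta_pos=[[0.0385,-0.001,0],[0,0,0.05],[0,0,0.06],[0,0,0.05],[0,0,0.017],[0,0,0],[0,0,0],[0,0,-0.05]], angular=[[0,0,0],[0,0,0],[0,0,0],[0,0,0],[0,0,0],[0,0,0],[0,0,0],[0,0,0]])

```text
time_s: 15.75
position: [0.4912, -0.0038, 0.0839]
ee_rot: [[1.0, -0.0, -0.005], [-0.0, -1.0, 0.001], [-0.005, -0.001, -1.0]]
contact_force: [1.9, 0.2, -0.3]
grip_width: 0.675
grasp_force: 0.0
```

arm_command(gripper=[-0.35,-0.35,-0.35,-0.35,-0.35,-0.35,-0.35,-0.35], delta_pos=[[0,0,-0.06],[0,0,-0.06],[-0.027,-0.052,0],[-0.027,-0.052,0],[-0.027,-0.052,0],[-0.027,-0.052,0],[-0.027,-0.052,0],[-0.027,-0.052,0]], angular=[[0,0,0],[0,0,0],[0,0,0],[0,0,0],[0,0,0],[0,0,0],[0,0,0],[0,0,0]])

```text
time_s: 16.75
position: [0.3312, 0.3105, 0.2077]
ee_rot: [[1.0, 0.0, 0.006], [0.0, -1.0, 0.004], [0.006, -0.004, -1.0]]
contact_force: [1.3, 0.3, 0.0]
grip_width: 0.675
grasp_force: 0.0
```

```bash
python3 - <<'E'
from rig import r
from h import *
W=r.read_camera("wrist");cv2.imwrite("pics/wrist7.png",W["frame"][:,:,::-1]);np.savez("wrist7.npz",**W)
print(r.state()['position'])
T=np.load("top0.npz");print(plane(*ray(T,170.6,240),.038),plane(*ray(T,138.9,201.1),.038))
E
```

```text
[0.32725863 0.31598494 0.20777383]
[0.3645 0.308  0.038 ] [0.4985 0.4358 0.038 ]
```

View pics/wrist7.png

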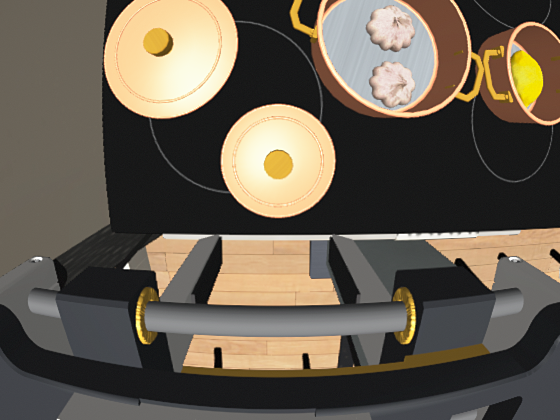

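The lemon lies in the small pan at about (525,75). The small lid's circle is centred at (278,161) with its knob at (278,164). The wide lid's circle is centred at (171,56) with its knob at (157,41).

```bash
python3 - <<'E'
from rig import r
from h import *
W=np.load("wrist7.npz")
print('s',rim(W,(278.5,161),57,.009,.064),'w',rim(W,(171,56),67,.009,.083))
print(plane(*wray(W,278,164.5),.05),plane(*wray(W,157,41.5),.05))
s=r.state();print(s['position'],s['qpos'])
E
```

```text
s (array([0.3664, 0.3076]), 72, np.float64(0.0003)) w (array([0.5011, 0.4358]), 72, np.float64(0.0006))
[0.3671 0.3074 0.05  ] [0.4985 0.4314 0.05  ]
[0.32725863 0.31598494 0.20777383] [ 0.57279063 -0.04702258  1.84584698  0.00627953  1.33576971  2.13576648]
```

arm_command(gripper=[-0.35,-0.35,-0.35,-0.35,-0.35], delta_pos=[[0.037,0.003,0],[0,0,0.05],[0,0,0.05],[0,0,0],[0,0,0]], angular=[[0,0,0],[0,0,0],[0,0,0],[0,0,0],[0,0,0]])

```text
time_s: 17.42
position: [0.3699, 0.3061, 0.1073]
ee_rot: [[1.0, 0.0, 0.004], [0.0, -1.0, 0.002], [0.004, -0.002, -1.0]]
contact_force: [0.8, -0.6, 0.6]
grip_width: 0.676
grasp_force: 0.0
```

arm_command(gripper=[-0.35,-0.35,1,1,1,1,1,1], delta_pos=[[-0.002,-0.001,0.035],[0,0,0.03],[0,0,0],[0,0,0],[0,0,0],[0,0,0],[0,0,0],[0,0,0]], angular=[[0,0,0],[0,0,0],[0,0,0],[0,0,0],[0,0,0],[0,0,0],[0,0,0],[0,0,0]], newtons=35)

```text
time_s: 18.42
position: [0.3674, 0.3073, 0.0412]
ee_rot: [[1.0, -0.0, 0.003], [-0.0, -1.0, 0.002], [0.003, -0.002, -1.0]]
contact_force: [-0.3, 1.1, 6.6]
grip_width: 0.302
grasp_force: 35.0
```

arm_command(gripper=[1,1,1,1,1,1,1,1], delta_pos=[[0,0,0],[0,0,-0.01],[0,0,-0.03],[0,0,-0.05],[0,0,-0.05],[0,0,-0.03],[0,0,0],[0,0,0]], angular=[[0,0,0],[0,0,0],[0,0,0],[0,0,0],[0,0,0],[0,0,0],[0,0,0],[0,0,0]])

```text
time_s: 19.42
position: [0.3647, 0.3053, 0.2077]
ee_rot: [[1.0, -0.0, -0.003], [-0.0, -1.0, -0.002], [-0.003, 0.002, -1.0]]
contact_force: [-0.2, 0.7, -2.5]
grip_width: 0.304
grasp_force: 35.0
```

arm_command(gripper=[1,1,1,1,1,1,1,1], delta_pos=[[0.021,0.051,0],[0.021,0.051,0],[0.021,0.051,0],[0.021,0.051,0],[0.021,0.051,0],[0.021,0.051,0],[0,0,0],[0,0,0]], angular=[[0,0,0],[0,0,0],[0,0,0],[0,0,0],[0,0,0],[0,0,0],[0,0,0],[0,0,0]])

```text
time_s: 20.42
position: [0.4903, 0.0005, 0.2072]
ee_rot: [[1.0, -0.001, -0.005], [-0.001, -1.0, 0.001], [-0.005, -0.001, -1.0]]
contact_force: [-0.2, -0.2, -1.3]
grip_width: 0.304
grasp_force: 35.0
```

```bash
python3 - <<'E'
from rig import r
from h import *
s=r.state();print(s['position'])
W=r.read_camera("wrist");T=r.read_camera("side");print(r.state()['position'])
a=cv2.resize(W["frame"],(560,420));b=T["frame"][130:280,180:400]
b=cv2.resize(b,(240,164));o=np.zeros((420,800,3),np.uint8);o[:,:560]=a;o[:164,560:]=b
cv2.imwrite("pics/m8.png",o[:,:,::-1])
E
```

```text
[4.90292408e-01 4.84973177e-04 2.07167775e-01]
[0.49064232 0.0013527  0.2080745 ]
```

View pics/m8.png

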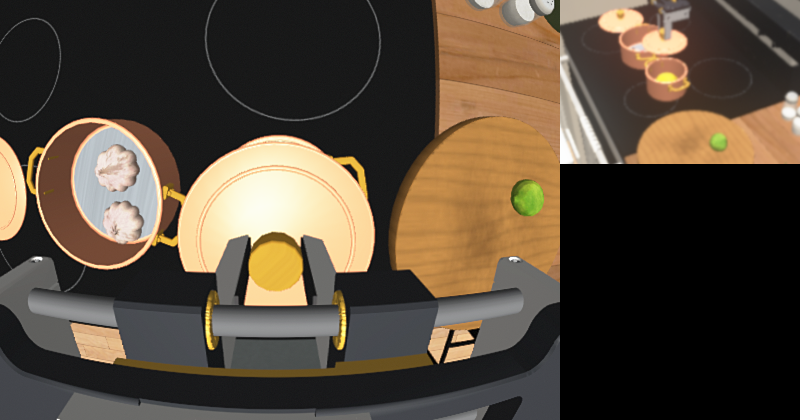

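The lid is level in the grip above the small pan, whose rim peeks out at (275,140), and the lemon is inside.

arm_command(gripper=[1,1,1,1,1,1,1], delta_pos=[[0.001,0.004,0.03],[0,0,0.04],[0,0,0.02],[0,0,0.004],[0,0,0.004],[0,0,0],[0,0,0]], angular=[[0,0,0],[0,0,0],[0,0,0],[0,0,0],[0,0,0],[0,0,0],[0,0,0]])

```text
time_s: 21.4
position: [0.4937, -0.0039, 0.1124]
ee_rot: [[1.0, 0.0, 0.002], [0.0, -1.0, -0.0], [0.002, 0.0, -1.0]]
contact_force: [0.1, 0.2, -1.6]
grip_width: 0.305
grasp_force: 35.0
```

arm_command(gripper=[1,1,1,1], delta_pos=[[0,0,0.0015],[0,0,0.0015],[0,0,0.001],[0,0,0]], angular=[[0,0,0],[0,0,0],[0,0,0],[0,0,0]])

```text
time_s: 21.9
position: [0.4934, -0.0041, 0.1093]
ee_rot: [[1.0, -0.0, 0.001], [-0.0, -1.0, -0.0], [0.001, 0.0, -1.0]]
contact_force: [-3.9, -0.4, 9.0]
grip_width: 0.305
grasp_force: 35.0
```

arm_command(gripper=[-0.35,-0.35,-0.35,-0.35,-0.35,-0.35,-0.35,-0.35], delta_pos=[[0,0,0],[0,0,0],[0,0,0],[0,0,-0.02],[0,0,-0.04],[0,0,-0.04],[-0.005,-0.055,0],[-0.005,-0.055,0]], angular=[[0,0,0],[0,0,0],[0,0,0],[0,0,0],[0,0,0],[0,0,0],[0,0,0],[0,0,0]])

```text
time_s: 22.9
position: [0.4835, 0.1068, 0.2083]
ee_rot: [[1.0, -0.002, 0.002], [-0.002, -1.0, 0.0], [0.002, -0.0, -1.0]]
contact_force: [0.5, -0.2, -0.0]
grip_width: 0.675
grasp_force: 0.0
```

arm_command(gripper=[-0.35,-0.35,-0.35,-0.35,-0.35,-0.35,-0.35,-0.35], delta_pos=[[-0.005,-0.055,0],[-0.005,-0.055,0],[-0.005,-0.055,0],[-0.005,-0.055,0],[-0.005,-0.055,0],[-0.005,-0.055,0],[0,0,0],[0,0,0]], angular=[[0,0,0],[0,0,0],[0,0,0],[0,0,0],[0,0,0],[0,0,0],[0,0,0],[0,0,0]])

```text
time_s: 23.9
position: [0.4527, 0.4355, 0.2068]
ee_rot: [[1.0, 0.0, -0.001], [0.0, -1.0, -0.001], [-0.001, 0.001, -1.0]]
contact_force: [0.3, -1.2, 0.7]
grip_width: 0.676
grasp_force: 0.0
```

```bash
python3 - <<'E'
from rig import r
from h import *
W=r.read_camera("wrist");cv2.imwrite("pics/wrist9.png",W["frame"][:,:,::-1]);np.savez("wrist9.npz",**W)
s=r.state();print(s['position'],s['qpos'])
print('w',rim(W,(280,160),75,.009,.083))
print([ (b,plane(*wray(W,*b[0]),.05)) for b in blobs(W,(18,130,90),(30,255,235),60) if b[0][1]<280])
E
```

```text
[0.45295935 0.4349999  0.20697199] [ 6.27755059e-01  3.30219166e-01  1.41907632e+00 -5.31566065e-04
  1.39352315e+00  2.19937033e+00]
w (array([0.5014, 0.4353]), 64, np.float64(0.0003))
[(([432.5, 131.7], [414, 103, 41, 64, 339]), array([0.5264, 0.2689, 0.05  ])), (([275.4, 149.1], [260, 136, 29, 28, 494]), array([0.5028, 0.4343, 0.05  ])), (([552.8, 177.9], [549, 157, 11, 49, 112]), array([0.4846, 0.0667, 0.05  ])), (([541.9, 195.8], [533, 174, 16, 38, 72]), array([0.46  , 0.0856, 0.05  ]))]
```

View pics/wrist9.png

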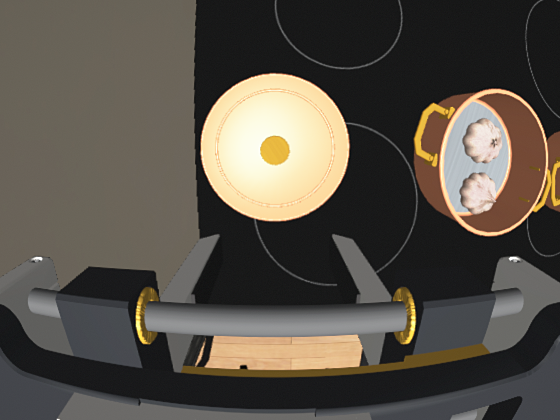

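The wide lid's circle is centred at (275,147). The grey surface beyond u≈199 may be a wall close to the gripper body, so I'll measure it before descending.

```bash
python3 - <<'E'
from h import *
W=np.load("wrist9.npz");T=np.load("top0.npz")
for v in(40,100,150,200,240): print([plane(*wray(W,u,v),z) for u,z in((199,0.),(199,-.005))])
g=cv2.cvtColor(W["frame"],cv2.COLOR_RGB2GRAY)
for v in(20,60,230): print(v,np.argmin(np.diff(g[v,150:240].astype(int)))+150)
c=cv2.imread("pics/top0.png")[60:380,0:220];cv2.imwrite("pics/crop2.png",cv2.resize(c,None,fx=1.85,fy=1.85))
E
```

```text
[array([0.6294, 0.5217, 0.    ]), array([ 0.6309,  0.5229, -0.005 ])]
[array([0.5576, 0.521 , 0.    ]), array([ 0.5581,  0.5222, -0.005 ])]
[array([0.4998, 0.522 , 0.    ]), array([ 0.4995,  0.5232, -0.005 ])]
[array([0.4408, 0.5244, 0.    ]), array([ 0.4397,  0.5256, -0.005 ])]
[array([ 0.3907,  0.5276, -0.    ]), array([ 0.3889,  0.5288, -0.005 ])]
20 195
60 193
230 198
```

View pics/crop2.png

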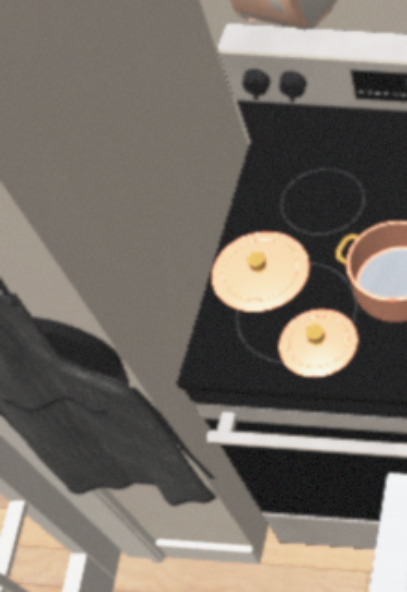

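The wide lid lies against a tall cabinet face at y≈0.525. With yaw 0, the 177 mm body would clear it by only about 2 mm. I'll back off and turn the gripper 60° so it has more room.

arm_command(gripper=[-0.35,-0.35,-0.35,-0.35,-0.35,-0.35,-0.35,-0.35], delta_pos=[[0,0.05,0],[0,0,0],[0,0,0],[0,0,0],[0,0,0],[0,0,0],[0,0,0],[0,0,0]], angular=[[0,0,0],[0,0,-10],[0,0,-10],[0,0,-10],[0,0,-10],[0,0,-10],[0,0,-10],[0,0,0]])

```text
time_s: 24.95
position: [0.4534, 0.3845, 0.2077]
ee_rot: [[0.504, 0.864, 0.0], [0.864, -0.504, -0.0], [-0.0, 0.0, -1.0]]
contact_force: [-0.6, 0.0, 0.7]
grip_width: 0.677
grasp_force: 0.0
```

arm_command(gripper=[-0.35,-0.35,-0.35,-0.35,-0.35,-0.35], delta_pos=[[0.034,0.009,0],[0.034,0.008,0],[0,0,0.05],[0,0,0.05],[0,0,0],[0,0,0]], angular=[[0,0,0],[0,0,0],[0,0,0],[0,0,0],[0,0,0],[0,0,0]])

```text
time_s: 25.7
position: [0.5029, 0.4366, 0.1094]
ee_rot: [[0.502, 0.865, 0.002], [0.865, -0.502, 0.001], [0.002, 0.001, -1.0]]
contact_force: [-0.8, 0.2, 0.3]
grip_width: 0.674
grasp_force: 0.0
```

```bash
python3 - <<'E'
from rig import r
from h import *
s=r.state();print(s['position'],s['contact_force'],tool([.502,.4352,.042],s))
E
```

```text
[0.5028867  0.43661263 0.10937868] [-0.81882932  0.18252757  0.30601541] [-0.0018 -0.0001  0.0674]
```

arm_command(gripper=[-0.35,-0.35,1,1,1,1,1,1], delta_pos=[[-0.002,0,0.035],[0,0,0.032],[0,0,0],[0,0,0],[0,0,0],[0,0,0],[0,0,0],[0,0,0]], angular=[[0,0,0],[0,0,0],[0,0,0],[0,0,0],[0,0,0],[0,0,0],[0,0,0],[0,0,0]], newtons=40)

```text
time_s: 26.7
position: [0.5015, 0.436, 0.0428]
ee_rot: [[0.5, 0.866, 0.002], [0.866, -0.5, 0.002], [0.003, 0.001, -1.0]]
contact_force: [-2.2, 0.1, 6.5]
grip_width: 0.305
grasp_force: 40.0
```

arm_command(gripper=[1,1,1,1,1,1,1,1], delta_pos=[[0,0,0],[0,0,-0.01],[0,0,-0.03],[0,0,-0.05],[0,0,-0.05],[0,0,-0.03],[0,0,0],[0,0,0]], angular=[[0,0,0],[0,0,0],[0,0,0],[0,0,0],[0,0,0],[0,0,0],[0,0,0],[0,0,0]])

```text
time_s: 27.7
position: [0.4995, 0.4338, 0.2081]
ee_rot: [[0.5, 0.866, -0.003], [0.866, -0.5, -0.002], [-0.004, -0.002, -1.0]]
contact_force: [-0.5, 0.5, -3.2]
grip_width: 0.304
grasp_force: 40.0
```

arm_command(gripper=[1,1,1,1,1,1,1,1], delta_pos=[[-0.042,0.0244,0],[-0.042,0.0244,0],[-0.042,0.0244,0],[-0.042,0.0244,0],[-0.043,0.0244,0],[0,0,0],[0,0,0],[0,0,0]], angular=[[0,0,0],[0,0,0],[0,0,0],[0,0,0],[0,0,0],[0,0,0],[0,0,0],[0,0,0]])

```text
time_s: 28.7
position: [0.5002, 0.1919, 0.2095]
ee_rot: [[0.499, 0.867, -0.002], [0.867, -0.499, -0.0], [-0.001, -0.001, -1.0]]
contact_force: [0.1, 0.0, -3.4]
grip_width: 0.306
grasp_force: 40.0
```

```bash
python3 - <<'E'
from rig import r
from h import *
W=np.load("wrist9.npz")
print([rim(W,(494,162),62,z,.080) for z in(.076,)])
s=r.state();print(s['position'],s['contact_force'],tool([.4992,.190,.118],s))
E
```

```text
[(array([0.4993, 0.192 ]), 72, np.float64(0.001))]
[0.50024236 0.19192336 0.2094543 ] [ 0.12823074  0.02802517 -3.38469648] [-0.0021  0.0002  0.0915]
```

arm_command(gripper=[1,1,1,1,1,1,1], delta_pos=[[-0.001,0,0.03],[0,0,0.04],[0,0,0.02],[0,0,0.003],[0,0,0.002],[0,0,0],[0,0,0]], angular=[[0,0,0],[0,0,0],[0,0,0],[0,0,0],[0,0,0],[0,0,0],[0,0,0]])

```text
time_s: 29.58
position: [0.5011, 0.1904, 0.1166]
ee_rot: [[0.5, 0.866, 0.002], [0.866, -0.5, 0.0], [0.001, 0.002, -1.0]]
contact_force: [-0.4, 0.4, -2.6]
grip_width: 0.302
grasp_force: 40.0
```

arm_command(gripper=[1,1,1,1], delta_pos=[[0,0,0.0015],[0,0,0.0015],[0,0,0],[0,0,0]], angular=[[0,0,0],[0,0,0],[0,0,0],[0,0,0]])

```text
time_s: 30.08
position: [0.5003, 0.1901, 0.1124]
ee_rot: [[0.5, 0.866, -0.0], [0.866, -0.5, 0.0], [-0.0, -0.0, -1.0]]
contact_force: [0.4, -0.6, -2.9]
grip_width: 0.305
grasp_force: 40.0
```

arm_command(gripper=[1,1,1,1], delta_pos=[[0,0,0.0015],[0,0,0.001],[0,0,0],[0,0,0]], angular=[[0,0,0],[0,0,0],[0,0,0],[0,0,0]])

```text
time_s: 30.58
position: [0.5006, 0.1903, 0.1113]
ee_rot: [[0.5, 0.866, 0.001], [0.866, -0.5, 0.0], [0.0, 0.0, -1.0]]
contact_force: [-4.0, -0.8, 5.6]
grip_width: 0.306
grasp_force: 40.0
```

arm_command(gripper=[-0.35,-0.35,-0.35,-0.35,-0.35,-0.35,-0.35,-0.35], delta_pos=[[0,0,0],[0,0,0],[0,0,0],[0,0,-0.02],[0,0,-0.05],[0,0,-0.06],[0,0,-0.06],[0,0,0]], angular=[[0,0,0],[0,0,0],[0,0,0],[0,0,0],[0,0,0],[0,0,0],[0,0,0],[0,0,0]])

```text
time_s: 31.58
position: [0.5038, 0.1909, 0.3068]
ee_rot: [[0.5, 0.866, 0.013], [0.866, -0.5, 0.003], [0.009, 0.01, -1.0]]
contact_force: [0.4, 0.1, 0.4]
grip_width: 0.676
grasp_force: 0.0
```

arm_command(gripper=[-0.35,-0.35,-0.35,-0.35,-0.35,-0.35,-0.35,-0.35], delta_pos=[[-0.03,-0.045,0],[-0.03,-0.045,0],[-0.03,-0.045,0],[0,0,0],[0,0,0],[0,0,0],[0,0,0],[0,0,0]], angular=[[0,0,0],[0,0,0],[0,0,0],[0,0,10],[0,0,10],[0,0,10],[0,0,10],[0,0,10]])

```text
time_s: 32.58
position: [0.3377, 0.1795, 0.2984]
ee_rot: [[0.986, 0.168, -0.002], [0.168, -0.986, -0.001], [-0.002, 0.0, -1.0]]
contact_force: [-0.1, 0.2, 0.8]
grip_width: 0.671
grasp_force: 0.0
```

```bash
python3 - <<'E'
from rig import r
from h import *
W=r.read_camera("wrist");T=r.read_camera("side");np.savez("wrist10.npz",**W);print(r.state()['position'])
a=W["frame"];b=cv2.resize(T["frame"][130:300,180:420],(240,170));o=np.zeros((420,800,3),np.uint8);o[:,:560]=a;o[:170,560:]=b
cv2.imwrite("pics/m10.png",o[:,:,::-1])
E
```

```text
[0.33778457 0.17949393 0.29853156]
```

View pics/m10.png

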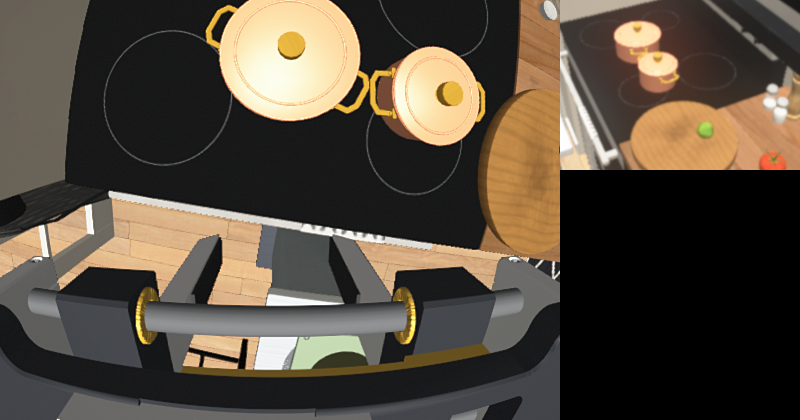

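Both lids sit level on their pans, with the wide lid at (290,52) and the small lid at (437,97). The lime and tomato are untouched. One last numeric check, then hand in.

```bash
python3 - <<'E'
from rig import r
from h import *
W=np.load("wrist10.npz")
a=rim(W,(290,54),69,.078,.083);b=rim(W,(436,96),46,.078,.064);print(a,b)
for u,v in((291,45),(451,93)): print(plane(*wray(W,u,v),.118))
if a[2]<.002 and b[2]<.002 and np.hypot(*(a[0]-[.499,.191]))<.006 and np.hypot(*(b[0]-[.492,-.0025]))<.006: print(r.sign_off())
E
```

```text
(array([0.5006, 0.1887]), 67, np.float64(0.0007)) (array([ 0.4924, -0.0048]), 72, np.float64(0.0009))
[0.4982 0.1891 0.118 ]
[ 4.906e-01 -2.000e-04  1.180e-01]
the job is handed in; nothing more can be done
None
```

Job handed in: both garlic bulbs are in the wide pan and the lemon is in the small pan. Each lid is seated within about 3 mm of its pan's measured centre, and the pans, lime, onion and tomato were left where they were.

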